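# Turn a back-to-front test cassette round in the reader and set the cursor

### The job

The test cassette in the reader's cradle was put in back to front. Lift it out, turn it end for end clear of the light bar, the guide rail and the cursor, and lay it flat in the cradle again with its panel end (the end with the broad solid blue panel) away from the parked cursor; let go of it, then slide the cursor along its rail until its arm points at the index tab. Do not knock the light bar, the rail or the index tab, and leave the cups and the spare cassette standing where they are.

Things in the scene. Friction and masses are not known exactly. Their poses are not given: they have to be found in the camera images.
- reader: Cassette reader, a white base plate 174 (x) x 264 (y) x 12 mm fixed to the table. Origin: on the table, under the centre of the cradle. Its y axis runs along the cradle and the rail, towards the end where the cursor is parked (the robot's left); its x axis points away from the robot.
- cradle (a point): Centre of the cradle's top, 22 mm above the table, axes as the reader's: a plinth 20 mm wide, 84 long, 10 above the base plate; the cassette overhangs it 5 mm on both sides. End stops' inner faces at y = +-54 mm, four corner guides at y = +-33 to 47, inner faces at x = +-18.5; both vertical to 29 mm above the table, then flaring out to 35. Between the guides the long edges are open for fingers.
- cassette_center (a point): Centre of the test cassette in the reader's cradle (loose, about 20 g): a flat plastic bar 31 x 100 x 5 mm. Axes: x across, y along it towards its panel end, z up. At the start the panel end points to the reader's +y, which is wrong. Seated, the centre is 24.5 mm above the table. Grasp it across the 31 mm, near the middle of its long edges.
- cassette_panel_end (a point): Middle of the face of the cassette's panel end, 50 mm from its centre in its +y: the end whose top is covered by one broad solid blue panel, some 25 mm long. The other end is plain white; the striped windows lie between. Axes as the cassette's.
- light_bar: Aluminium light bar fixed on the reader beside the cradle, robot's side: 12 mm thick, 190 mm long, top at z = 45 mm; it lies at reader x = -61 to -49 mm. Origin: centre of its underside, on the base plate. The free gap between it and the cassette's edge is 33 mm.
- guide_rail: Aluminium guide rail of the cursor, fixed on the reader beside the cradle on the far side: 12 mm thick, 250 mm long, top at z = 45 mm; it lies at reader x = 49 to 61 mm. Origin: centre of its underside, on the base plate.
- cursor (a joint): Travel of the black cursor on the guide rail, m: it sits at reader y = 0.105 - value, so it grows as the cursor slides from its parking end over the cradle; stops at 0 and 0.16. Stays where it is left (about 1.5 N of friction).
- cursor_fin (a point): Centre of the cursor's upright grip fin, at reader x = 55 mm, z = 67 mm. The fin is 12 mm thick along the rail (reader y), 22 mm wide across it, top at z = 79 mm; it stands on a saddle 28 mm long whose top is at z = 54 mm.
- cursor_tip (a point): Point of the cursor's arm, a thin bar 8 mm wide at z = 48 to 52 mm that spans from the saddle across the cradle and over the light bar, 122 mm from the fin's centre in reader -x; the same y as the fin.
- index: Index tab, a dark upright steel strip 6 x 5 x 34 mm (5 mm along the rail) fixed on the robot-side face of the light bar, top at z = 46 mm. Origin: centre of its underside, at reader x = -65 mm, z = 12 mm; axes as the reader's. Its y along the reader differs from run to run. The cursor is set when its arm's point has the same y along the reader as this tab.
- near_cup: Closed cup with yellow screw lid, 68 mm wide, 62 mm high, loose on the table on the robot's side of the reader; stays. Origin: centre of its underside.
- end_cup: Closed cup with yellow screw lid, 68 mm wide, 62 mm high, loose on the table beyond the left end of the reader; stays. Origin: centre of its underside.
- open_cup: Open cup, 63 mm wide, 57 mm high, loose on the table on the robot's side of the reader; stays upright. Origin: centre of its underside.
- spare_cassette: Another cassette of the same kind, lying loose on the table on the robot's side of the reader; stays. Origin: centre of its underside.
Not all that is in view belongs to the job. Leave any turquoise look-alike of the part that bears cassette_center alone.

How it is judged:
On the way, in this order (a step that is already met when the one before it is completed fails the run):
1. the cassette is lifted out of the cradle (z of cassette_center in the frame of reader above 0.04 m).
2. the cassette lies flat in the cradle, turned end for end, and is let go (x of cassette_center in the frame of reader between -0.006 and 0.006 m and y of cassette_center in the frame of reader between -0.008 and 0.008 m and z of cassette_center in the frame of reader below 0.027 m and angle between cassette_center's own z axis and vertical below 0.07 rad and y of cassette_panel_end in the frame of reader below -0.04 m and contact force between the fingers and cassette below 0.1 N), for 0.2 s.
3. the cursor's arm points at the index tab (y of cursor_tip in the frame of index between -0.005 and 0.005 m), for 0.2 s.
At the end, for the whole second after the job is handed in: the cassette lies flat in the cradle (centre within 6 mm across and 8 mm along, tilt under 0.07 rad, centre no higher than 27 mm) with its panel end at the reader's -y end, away from the cursor's parking end, and the point of the cursor's arm is within 5 mm of the index tab along the rail (all of step 3 and x of cassette_center in the frame of reader between -0.006 and 0.006 m and y of cassette_center in the frame of reader between -0.008 and 0.008 m and z of cassette_center in the frame of reader below 0.027 m and angle between cassette_center's own z axis and vertical below 0.07 rad and y of cassette_panel_end in the frame of reader below -0.04 m); the robot touches nothing.
It fails at once if the cassette strikes the light bar, the guide rail or the cursor (over 2 N) (contact force between cassette and light_bar above 2 N or contact force between cassette and guide_rail above 2 N or contact force between cassette and cursor above 2 N).
It fails at once if the robot knocks the light bar, the guide rail or the index tab (over 20 N) (contact force between any of the arm, the fingers and light_bar above 20 N or contact force between any of the arm, the fingers and guide_rail above 20 N or contact force between any of the arm, the fingers and index above 20 N).
It fails at once if a cup or the spare cassette is pushed more than 20 mm or a cup is tipped (distance of any of near_cup, end_cup, open_cup, spare_cassette from where it was at the start of the episode above 0.02 m or angle between any of near_cup, end_cup, open_cup's own z axis and vertical above 0.4 rad).
It also fails if it takes over 62 s, if anything falls off the work surface, if the arm or the gripper's body presses on something with over 40 N, if the wrist force passes 120 N, or if a joint passes its speed limit or range.

### The arm

A 7-joint arm with a two-finger parallel gripper is mounted at the origin on the work surface; the furniture and walls round the work are solid. World frame = base frame: x ahead of the robot, y to its left, z up, the work surface at z = 0. Lengths are in m, angles in rad, forces in N, time in s.
With the tool pointing down it reaches from about 0.4 to 0.875 m from the base axis. Payload 19.3 kg.
Tool frame: the origin (TCP) lies at the very end of the fingers, on their centre line; the grasp point (between the pads) lies 19 mm behind it; z points along the fingers, y is the direction in which the jaws open and shut (so a half turn about z gives the same grasp; the last joint's range is limited). The gripper opens to 85 mm and grips with 20 to 120 N. Pads are 22 mm wide; open, the fingers measure 114 mm over their backs; the gripper's body (76 mm by 85 mm) begins 54 mm behind the grasp point. The pads swing forward as they close: fully open they stand 13 mm farther back than shut.
Start: joints at [1.056, 0.521, -0.036, 1.599, 0.021, 1.021, -0.113], TCP at [0.269, -0.564, 0.231] pointing down, gripper open.
Joint ranges: [-2.91, 2.91], [-0.3, 2.13], [-1.5, 1.42], [0.17, 2.43], [-1.26, 4.41], [0.16, 1.93], [-2.52, 2.52]. Speed limits (rad/s): [1.89, 1.89, 2.39, 2.39, 3.01, 3.01, 3.01].

### API

Orientations are given as [roll, pitch, yaw] about the fixed x, y, z axes, in that order (R = Rz(yaw) Ry(pitch) Rx(roll)).
In Python, from workcell import bot, vision, job_done gives the robot as it stands.
- The arm moves only by the tool arm_command, never from a script. Its arguments are lists of equal length, an entry for each row: "gripper": the finger opening in cm, from 0 to 8.54; "slide": the shift along the tool's x, y, z in cm, a list of three; "turn": the turn, a rotation vector about the tool's x, y, z in degrees, a list of three. A call has 1 to 5 rows; each row is the pose to reach, as a shift and turn from the pose commanded when the call began, along the tool's axes at that moment; what a row does not reach only later rows make up. A row lasts 1/8 s, in which the tool goes at most 62.5 mm and 10.7 degrees, less where a joint would pass 70% of its speed; a pose out of reach is approached as far as the arm can. A call with a gripper value outside its range is refused whole. The fingers move at their own pace and stop on an object; "force" is the grip in N (left out, the last holds). Time passes only in rows, so rows that repeat a pose let the fingers close. It gives the time, the measured TCP pose, the force and the opening at its end, in the units of the state.
- bot.observe(): the state, without advancing time (a new reading comes with each control period).
- vision.grab_frame(name): name is "side" or "top" or "wrist"; returns the picture (420x560x3 uint8, blue, green, red); there is no depth.
- vision.camera_model(name): a dict with "mtx" (3x3 intrinsics, pixels), "T" (4x4, takes a point from camera to world coordinates). Camera axes: x right, y down, z forward; pixel columns grow to the right and rows downward; lengths in m; the calibration is good to about 2 mm. The wrist camera is an equidistant fisheye: a pixel r from the principal point sees the ray r / f radians off the axis. A picture is of the moment at which its call begins: read the wrist's pose just before it. camera_model takes no time and is no camera call; for the wrist camera it gives the pose at the moment of the call.
- job_done(): hands the job in, once; it reports no verdict.
The state is a dict: "clock": time; "qpos": joint angles; "qd": joint speeds; "joint_efforts": joint torques, N m; "position": TCP position; "tool_rot": TCP orientation; "force": force on the tool from outside, world axes, zero at the start; "moment": the same for the moment, N m; "grip_width": finger opening in m.
Only numpy, scipy, OpenCV 4.12 (cv2) and the standard library are available. Lean on these libraries where they do the work, as an engineer would, in place of code of your own. Each camera call takes 0.05 s, during which the arm holds its last target. There are 200 camera calls.

## Working session

There is one attempt and no reset: what is moved stays moved. The work goes in short steps, Python scripts to look and compute and a tool call to move; the robot and the scene stay as the last step left them, time stands still between calls to the robot, and variables do not carry over. Pictures are saved under pics/ and viewed, about 8 in all and at most 12, crops included, and the job is handed in when it is done.

Besides the shell and the picture viewer there is one more tool, called after "Request:" as name(argument=value, ...) on one line, values as JSON. arm_command: Moves the arm, as the interface text tells. Its arguments: {"type":"object","properties":{"gripper":{"type":"array","items":{"type":"number"}},"slide":{"type":"array","items":{"type":"array","items":{"type":"number"}}},"turn":{"type":"array","items":{"type":"array","items":{"type":"number"}}},"force":{"type":"number"}},"required":["gripper","slide","turn"]}

```bash
ls; mkdir -p pics; python3 - <<'E'
from workcell import bot, vision
import cv2,numpy as np
s=bot.observe();print(s['clock'],s['position'],s['tool_rot'],s['grip_width'])
a=vision.grab_frame("top");b=vision.grab_frame("side")
cv2.imwrite("pics/top.png",a);cv2.imwrite("pics/side.png",b)
for n in("top","side","wrist"):
  m=vision.camera_model(n);print(n,np.round(m["mtx"],1).tolist(),np.round(m["T"],4).tolist())
E
```

```text
pics
0.0 [ 0.26875211 -0.56389227  0.23073906] [-3.14045477e+00  1.06238945e-04  4.44827365e-01] 0.085045389912033
top [[434.8, 0.0, 278.0], [0.0, 434.8, 206.5], [0.0, 0.0, 1.0]] [[-0.0037, -0.9964, 0.0846, 0.4291], [-1.0, 0.0036, -0.0011, -0.0629], [0.0008, -0.0846, -0.9964, 0.9857], [0.0, 0.0, 0.0, 1.0]]
side [[404.0, 0.0, 273.4], [0.0, 404.0, 208.6], [0.0, 0.0, 1.0]] [[-0.9582, -0.1319, 0.254, 0.2664], [-0.2862, 0.4349, -0.8538, 0.6709], [0.0022, -0.8908, -0.4544, 0.4579], [0.0, 0.0, 0.0, 1.0]]
wrist [[325.2, 0.0, 285.0], [0.0, 325.2, 209.3], [0.0, 0.0, 1.0]] [[0.4309, -0.8651, -0.2569, 0.3347], [-0.9024, -0.4133, -0.1218, -0.5333], [-0.0008, 0.2844, -0.9587, 0.373], [0.0, 0.0, 0.0, 1.0]]
```

View pics/top.png

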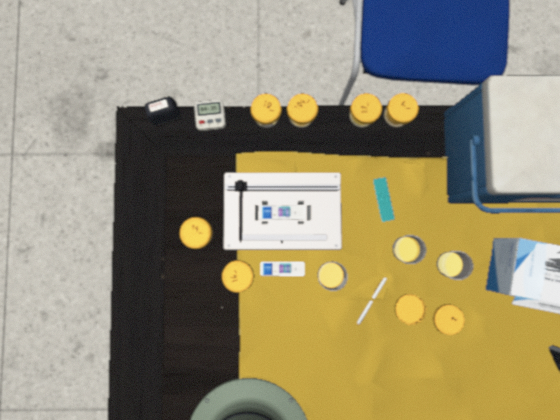

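View pics/side.png

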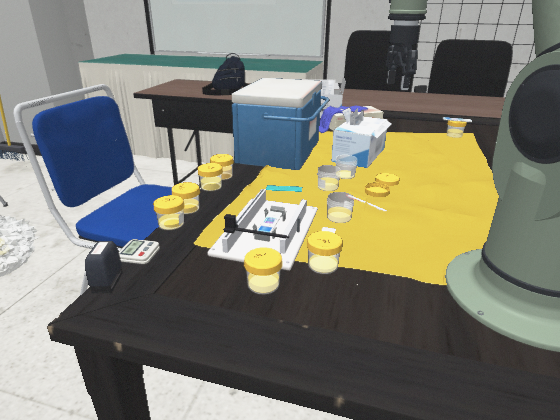

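The top view shows the reader at px (223–341, 172–248). The cassette in its cradle is near (282,212), the cursor fin is near (241,186), and the index tab seems to be near (282,241). There are three candidate cassettes:
- **(282,212):** in the cradle, so this is the one meant.
- **(282,269):** the spare on the table.
- **(384,199):** the turquoise look-alike.

I'll measure, and confirm in an enlarged crop.

```bash
cat > h.py <<'E'
import numpy as np,cv2
from workcell import bot,vision
def ray(m,uv,fish=False):
    K=m["mtx"];x=(uv[0]-K[0,2])/K[0,0];y=(uv[1]-K[1,2])/K[1,1]
    if fish:
        r=np.hypot(x,y);d=np.array([x/r*np.sin(r),y/r*np.sin(r),np.cos(r)]) if r>0 else np.array([0,0,1.])
    else: d=np.array([x,y,1.])
    return m["T"][:3,3],m["T"][:3,:3]@d
def hit(m,uv,z,fish=False):
    o,d=ray(m,uv,fish);return o+d*(z-o[2])/d[2]
def proj(m,p,fish=False):
    T=m["T"];c=T[:3,:3].T@(np.asarray(p)-T[:3,3]);K=m["mtx"]
    if fish:
        r=np.arctan2(np.hypot(c[0],c[1]),c[2]);n=np.hypot(c[0],c[1]);c=np.array([c[0]/n*r,c[1]/n*r,1])
    else: c=c/c[2]
    return K[0,0]*c[0]+K[0,2],K[1,1]*c[1]+K[1,2]
E
python3 - <<'E'
from h import *
a=cv2.imread("pics/top.png");m=vision.camera_model("top")
hsv=cv2.cvtColor(a,cv2.COLOR_BGR2HSV)
w=((hsv[...,1]<60)&(hsv[...,2]>130)).astype(np.uint8)
w[:165]=0;w[256:]=0;w[:,:215]=0;w[:,350:]=0
w=cv2.morphologyEx(w,cv2.MORPH_CLOSE,np.ones((7,7)))
c=max(cv2.findContours(w,0,2)[0],key=cv2.contourArea)
P=np.array([hit(m,p[0],.012)[:2] for p in c],np.float32)
r=cv2.minAreaRect(P);print(r)
for n,z,uv in(("fin",.079,(241,186)),("tip",.05,(241,241)),("cass",.027,(282,212)),("index",.046,(282,241)),("near",.062,(237,276)),("end",.062,(195,232)),("open",.057,(331,275)),("spare",.005,(282,269))):
  print(n,hit(m,uv,z).round(4))
cv2.imwrite("pics/crop.png",cv2.resize(a[160:300,175:355],None,fx=4.4,fy=4.2,interpolation=cv2.INTER_CUBIC))
E
```

```text
((0.5032660961151123, -0.07291921973228455), (0.26367801427841187, 0.1733936220407486), 89.78607940673828)
fin [0.5495 0.0137 0.079 ]
tip [0.4345 0.0157 0.05  ]
cass [ 0.4982 -0.0728  0.027 ]
index [ 0.4342 -0.0723  0.046 ]
near [0.361  0.0229 0.062 ]
end [0.4538 0.1123 0.062 ]
open [ 0.362  -0.1755  0.057 ]
spare [ 0.372  -0.0724  0.005 ]
```

View pics/crop.png

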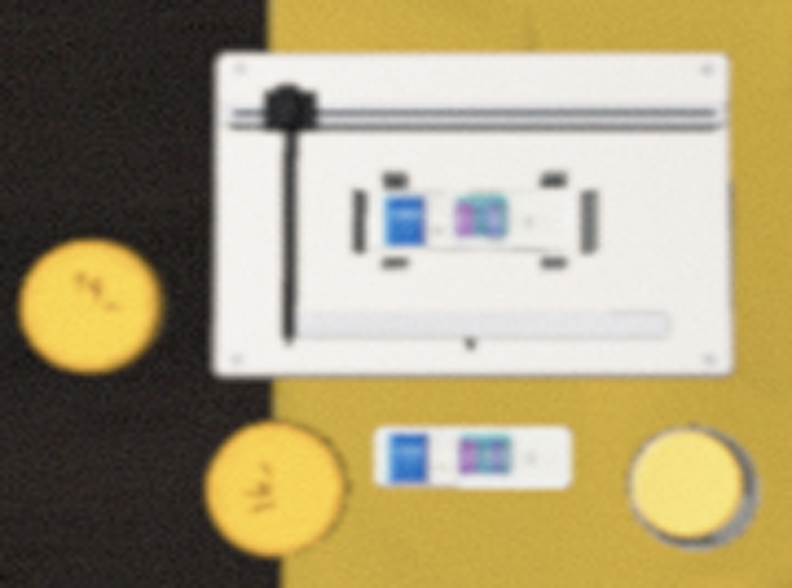

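The crop confirms the target: the cassette between the black end stops, with its blue panel at the cursor end (px 405,220 in the crop). The spare lies outside the plate and the look-alike is turquoise. The cursor point is at crop (288,340) and the index tab at (470,343). The plate rectangle measures 264 x 173 mm, which matches the given size. Next I go above the cradle.

Request:
arm_command(gripper=[5.2,5.2,5.2,5.2,5.2], slide=[[42,-34.4,-2],[42,-34.4,-2],[42,-34.4,-2],[42,-34.4,-2],[42,-34.4,-2]], turn=[[0,0,-64.5],[0,0,-64.5],[0,0,-64.5],[0,0,-64.5],[0,0,-64.5]])

```text
clock: 0.72
position: [0.4023, -0.2797, 0.2429]
tool_rot: [3.142, 0.0, 1.388]
force: [1.8, 0.1, -0.0]
grip_width: 0.052
```

Request:
arm_command(gripper=[5.2], slide=[[0,0,0]], turn=[[0,0,0]])

```text
clock: 0.85
position: [0.4037, -0.2777, 0.2431]
tool_rot: [3.141, -0.001, 1.391]
force: [-0.1, -0.5, -0.0]
grip_width: 0.0523
```

Request:
arm_command(gripper=[5.2,5.2,5.2,5.2,5.2], slide=[[21.9,5.8,0],[21.9,5.8,0],[21.9,5.8,0],[21.9,5.8,0],[21.9,5.8,0]], turn=[[0,0,-10.3],[0,0,-10.3],[0,0,-10.3],[0,0,-10.3],[0,0,-10.3]])

```text
clock: 1.48
position: [0.5006, -0.0751, 0.2425]
tool_rot: [-3.141, -0.001, 1.565]
force: [0.5, -0.4, -0.8]
grip_width: 0.0518
```

```bash
python3 - <<'E'
from h import *
s=bot.observe();print(s['clock'],s['position'],s['tool_rot'],s['qpos'])
m=vision.camera_model("wrist");a=vision.grab_frame("wrist");cv2.imwrite("pics/w1.png",a);np.save("w1T.npy",m["T"])
E
```

```text
1.475 [ 0.50060221 -0.07505183  0.24254015] [-3.14143406e+00 -1.01738105e-03  1.56527710e+00] [ 0.40566347  0.35037835 -0.47442808  1.87686203  0.19145534  0.95921888
 -0.16013185]
```

View pics/w1.png

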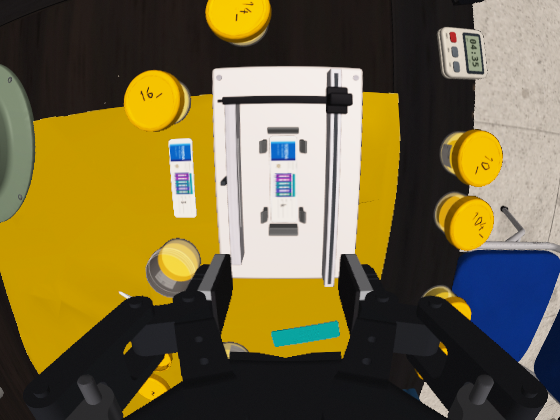

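The wrist view shows the cassette at (283,180) with its blue panel up (+y), the stops at (283,130) and (283,230), the cursor point at (220,100), the fin at (340,98) and the index tab at (224,181). I'll measure these with masks.

```bash
python3 - <<'E'
from h import *
a=cv2.imread("pics/w1.png");m=vision.camera_model("wrist");m["T"]=np.load("w1T.npy")
g=a.max(2)
d=(g<90).astype(np.uint8);d[:,:215]=0;d[:,360:]=0;d[:70]=0;d[245:]=0
n,l,st,c=cv2.connectedComponentsWithStats(d)
for i in range(1,n):
  if st[i,4]>12:
    print(st[i],c[i].round(1),"z.030",hit(m,c[i],.032,1)[:2].round(4),"z.046",hit(m,c[i],.046,1)[:2].round(4),"z.05",hit(m,c[i],.05,1)[:2].round(4))
h=cv2.cvtColor(a,cv2.COLOR_BGR2HSV)
b=cv2.inRange(h,(100,150,80),(125,255,255));b[:,:255]=0;b[:,310:]=0;b[:130]=0;b[240:]=0
n,l,st,c=cv2.connectedComponentsWithStats(b)
for i in range(1,n):
  if st[i,4]>40: print("blue",st[i],hit(m,c[i],.027,1).round(4))
cr=a[60:260,200:370];cv2.imwrite("pics/w1c.png",cv2.resize(cr,None,fx=3,fy=3,interpolation=cv2.INTER_CUBIC))
# plate corners
for p in((214,69),(362,69),(229,277),(347,277)):print(hit(m,p,.012,1)[:2].round(4))
E
```

```text
[ 218   71  134  174 2017] [312.  122.7] z.030 [ 0.5307 -0.0106] z.046 [ 0.5295 -0.0103] z.05 [ 0.5292 -0.0102]
[268 129  30   4 119] [282.6 130.5] z.030 [ 0.4991 -0.0192] z.046 [ 0.4992 -0.0185] z.05 [ 0.4992 -0.0184]
[300 140   5  13  51] [302.3 145.9] z.030 [ 0.5203 -0.036 ] z.046 [ 0.5195 -0.0347] z.05 [ 0.5193 -0.0343]
[221 177   6   8  35] [223.7 181.3] z.030 [ 0.4328 -0.0745] z.046 [ 0.4355 -0.0717] z.05 [ 0.4363 -0.0709]
[300 208   4  14  50] [301.4 214.6] z.030 [ 0.5198 -0.114 ] z.046 [ 0.5191 -0.1096] z.05 [ 0.5189 -0.1083]
[270 224  27   4 108] [283.  225.5] z.030 [ 0.4988 -0.127 ] z.046 [ 0.4989 -0.122 ] z.05 [ 0.4989 -0.1206]
blue [271 142  24  18 379] [ 0.4984 -0.0413  0.027 ]
[0.421  0.0538]
[0.59   0.0534]
[ 0.4275 -0.2055]
[ 0.582  -0.2065]
```

View pics/w1c.png

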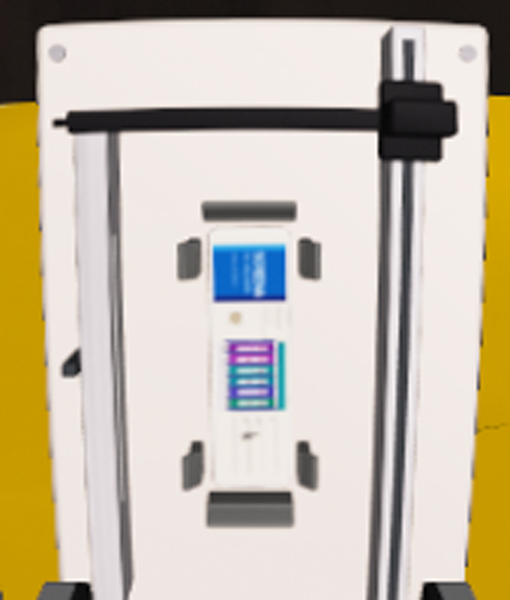

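Request:
arm_command(gripper=[5.2,5.2,5.2,5.2,5.2], slide=[[0,0,0],[0,0,0],[0,0,0],[0,0,0],[0,0,0]], turn=[[0,0,10.6],[0,0,21.2],[0,0,31.8],[0,0,42.4],[0,0,53]])

```text
clock: 2.15
position: [0.4993, -0.0793, 0.2427]
tool_rot: [3.141, 0.001, 0.628]
force: [-0.9, 0.0, 0.2]
grip_width: 0.0517
```

Request:
arm_command(gripper=[5.2,5.2,5.2,5.2,5.2], slide=[[0,0,0],[0,0,0],[0,0,0],[0,0,0],[0,0,0]], turn=[[0,0,10.6],[0,0,21.2],[0,0,31.8],[0,0,42.4],[0,0,53]])

```text
clock: 2.78
position: [0.4993, -0.0793, 0.2427]
tool_rot: [3.141, 0.0, -0.297]
force: [0.0, -0.7, 0.0]
grip_width: 0.0521
```

Request:
arm_command(gripper=[5.2,5.2,5.2,5.2,5.2], slide=[[0,0,0],[0,0,0],[0,0,0],[0,0,0],[0,0,0]], turn=[[0,0,10.6],[0,0,21.2],[0,0,31.8],[0,0,42.4],[0,0,53]])

```text
clock: 3.4
position: [0.4975, -0.0801, 0.2393]
tool_rot: [3.133, 0.007, -1.119]
force: [-0.4, -0.1, -0.7]
grip_width: 0.052
```

```bash
python3 - <<'E'
from h import *
s=bot.observe();print(s['clock'],s['position'],s['tool_rot'],s['qpos'])
E
```

```text
3.4 [ 0.49746017 -0.08011859  0.23925403] [ 3.13326141  0.00746894 -1.11883806] [-0.20822133  0.33885154  0.32239378  1.90892012 -0.13474289  0.92551265
 -2.51008672]
```

Request:
arm_command(gripper=[5.2,5.2,5.2,5.2,5.2], slide=[[0,0,0],[0,0,0],[0,0,0],[0,0,0],[0,0,0]], turn=[[0,0,10],[0,0,20],[0,0,26],[0,0,26],[0,0,26]])

```text
clock: 4.03
position: [0.4977, -0.0787, 0.2388]
tool_rot: [3.13, 0.001, -1.569]
force: [-0.7, -0.5, -0.3]
grip_width: 0.052
```

```bash
python3 - <<'E'
from h import *
s=bot.observe();print(s['clock'],s['position'],s['tool_rot'],s['qpos'])
E
```

```text
4.025 [ 0.49770974 -0.07872614  0.23884222] [ 3.12958782e+00  6.00144985e-04 -1.56894200e+00] [-0.71204386  0.55270686  1.08645932  1.92913119 -0.57079347  1.02524819
 -2.50698481]
```

Yaw −90° is reachable, so I can grasp here and place at +90° with no regrasp. Descending in stages.

Request:
arm_command(gripper=[5.2,5.2,5.2,5.2], slide=[[-0.5,-0.1,5],[-0.5,-0.1,10],[-0.5,-0.1,14],[-0.5,-0.1,14]], turn=[[0.7,0,0],[0.7,0,0],[0.7,0,0],[0.7,0,0]])

```text
clock: 4.53
position: [0.496, -0.0731, 0.0978]
tool_rot: [3.139, 0.004, -1.568]
force: [-0.2, -0.7, 0.7]
grip_width: 0.0518
```

```bash
python3 - <<'E'
from h import *
s=bot.observe();print(s['clock'],s['position'],s['tool_rot'],s['qpos'])
m=vision.camera_model("wrist");a=vision.grab_frame("wrist");cv2.imwrite("pics/w2.png",a)
print(m["T"][:3,3], proj(m,(.4985,-.0735,.0245),1), proj(m,s['position'],1))
E
```

```text
4.525 [ 0.49601384 -0.07308899  0.09781352] [ 3.13907419  0.00409131 -1.56822653] [-0.54515729  0.7144837   0.83097942  2.05766757 -0.81116345  0.7367097
 -2.32873913]
[ 0.49709853 -0.14649485  0.23972708] (np.float64(281.9721142705802), np.float64(220.48017974884723)) (np.float64(286.09035439717667), np.float64(269.39130017505124))
```

View pics/w2.png

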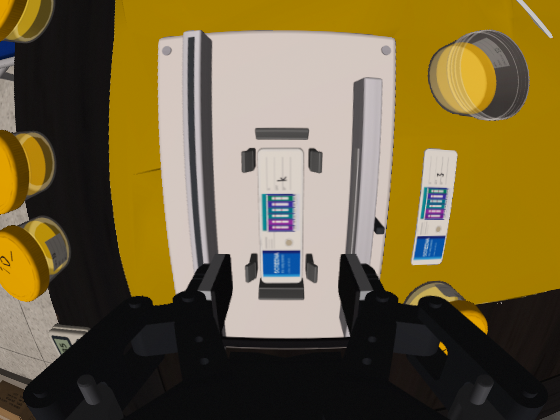

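The wrist view shows the cassette at (281,215), centred between the open fingers (225 and 345), with its blue end at the bottom (+y). Both bars are clear of the fingers. Descending to grasp.

Request:
arm_command(gripper=[5.2,5.2,5.2,5.2], slide=[[0,-0.27,3],[0,-0.27,6],[0,-0.27,8.1],[0,-0.27,8.1]], turn=[[0.15,0,0],[0.15,0,0],[0.15,0,0],[0.15,0,0]])

```text
clock: 5.08
position: [0.5008, -0.0724, 0.019]
tool_rot: [-3.137, 0.004, -1.568]
force: [0.2, -0.3, 0.5]
grip_width: 0.0522
```

Request:
arm_command(gripper=[5.2,5.2], slide=[[0,0.2,0.2],[0,0.2,0.2]], turn=[[-0.2,0,0],[-0.2,0,0]])

```text
clock: 5.32
position: [0.4988, -0.072, 0.0171]
tool_rot: [-3.14, 0.003, -1.568]
force: [-1.3, -0.3, 0.2]
grip_width: 0.0515
```

Request:
arm_command(gripper=[2.6,2.6,2.6,2.6,2.6], slide=[[0,0,0],[0,0,0],[0,0,0],[0,0,0],[0,0,0]], turn=[[0,0,0],[0,0,0],[0,0,0],[0,0,0],[0,0,0]], force=25)

```text
clock: 5.95
position: [0.4986, -0.072, 0.0167]
tool_rot: [-3.141, 0.003, -1.568]
force: [-1.4, 1.3, 11.8]
grip_width: 0.0301
```

Request:
arm_command(gripper=[2.6,2.6,2.6,2.6,2.6], slide=[[0,0,-1],[0,0,-4],[0,0,-8],[0,0,-13],[0,0,-13]], turn=[[0,0,0],[0,0,0],[0,0,0],[0,0,0],[0,0,0]])

```text
clock: 6.58
position: [0.4995, -0.0727, 0.1492]
tool_rot: [-3.137, 0.003, -1.568]
force: [0.9, -0.3, -0.7]
grip_width: 0.03
```

```bash
python3 - <<'E'
from h import *
s=bot.observe();print(s['clock'],s['position'],s['tool_rot'],s['grip_width'],s['force'],s['qpos'])
m=vision.camera_model("wrist");a=vision.grab_frame("wrist");cv2.imwrite("pics/w3.png",a);np.save("w3T.npy",m["T"])
E
```

```text
6.575 [ 0.49948154 -0.07272592  0.14917325] [-3.13697743e+00  3.01189846e-03 -1.56807395e+00] 0.02997382739121023 [ 0.88205678 -0.30967757 -0.71995073] [-0.61461908  0.65013509  0.93202559  2.02407035 -0.72407703  0.83114373
 -2.39809374]
```

View pics/w3.png

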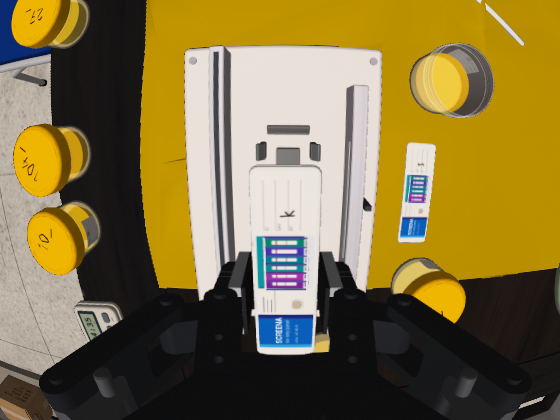

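The cassette is held level and straight at px (249–321, 167–353), with its panel end at the bottom. I'll measure its offset in the tool frame and turn it back through 180°.

```bash
python3 - <<'E'
from h import *
m=vision.camera_model("wrist");m["T"]=np.load("w3T.npy")
for p in((286,166.5),(287,354),(249,220),(321.5,220)):print(hit(m,p,.1595,1).round(4))
E
```

```text
[ 0.4998 -0.1247  0.1595]
[ 0.4988 -0.0265  0.1595]
[ 0.5155 -0.1015  0.1595]
[ 0.4844 -0.1017  0.1595]
```

Request:
arm_command(gripper=[2.6,2.6,2.6,2.6,2.6], slide=[[0,0,0],[0,0,0],[0,0,0],[0,0,0],[0,0,0]], turn=[[0,0,-8],[0,0,-18],[0,0,-28],[0,0,-38],[0,0,-48]])

```text
clock: 7.25
position: [0.4977, -0.0724, 0.1454]
tool_rot: [-3.14, 0.003, -0.725]
force: [-0.4, 0.6, -0.8]
grip_width: 0.0302
```

Request:
arm_command(gripper=[2.6,2.6,2.6,2.6,2.6], slide=[[0,0,0],[0,0,0],[0,0,0],[0,0,0],[0,0,0]], turn=[[0,0,-10],[0,0,-20],[0,0,-30],[0,0,-40],[0,0,-50]])

```text
clock: 7.88
position: [0.4977, -0.0724, 0.1454]
tool_rot: [-3.139, 0.001, 0.148]
force: [-0.2, -0.1, -0.4]
grip_width: 0.03
```

Request:
arm_command(gripper=[2.6,2.6,2.6,2.6,2.6], slide=[[0,0,0],[0,0,0],[0,0,0],[0,0,0],[0,0,0]], turn=[[0,0,-10],[0,0,-20],[0,0,-30],[0,0,-40],[0,0,-50]])

```text
clock: 8.5
position: [0.4977, -0.0724, 0.1454]
tool_rot: [-3.139, -0.002, 1.021]
force: [-0.5, -0.3, -0.8]
grip_width: 0.03
```

Request:
arm_command(gripper=[2.6,2.6,2.6,2.6,2.6], slide=[[0,0,0],[0,0,0],[0,0,0],[0,0,0],[0,0,0]], turn=[[0,0,-10],[0,0,-20],[0,0,-28],[0,0,-32],[0,0,-32]])

```text
clock: 9.12
position: [0.4978, -0.0725, 0.1455]
tool_rot: [-3.141, -0.003, 1.573]
force: [0.4, -0.5, -0.1]
grip_width: 0.0298
```

```bash
python3 - <<'E'
from h import *
s=bot.observe();print(s['clock'],s['position'],s['tool_rot'],s['grip_width'],s['force'],s['qpos'])
E
```

```text
9.125 [ 0.49779384 -0.07254248  0.14554332] [-3.14072085 -0.00325357  1.57284327] 0.029777770661688893 [ 0.37031664 -0.5223571  -0.14377167] [-0.01791643  0.45276541  0.06129376  1.9991593  -0.04705506  0.69195026
  0.0755348 ]
```

```bash
python3 - <<'E'
from h import *
from scipy.spatial.transform import Rotation as R
def tt(p,e):
  T=np.eye(4);T[:3,:3]=R.from_euler("xyz",e).as_matrix();T[:3,3]=p;return T
T3=tt([0.49948154,-0.07272592,0.14917325],[-3.13697743,.00301190,-1.56807395])
X=np.linalg.inv(T3)@np.load("w3T.npy")
m2=vision.camera_model("wrist");m2["T"]=tt([0.49601384,-0.07308899,0.09781352],[3.13907419,.00409131,-1.56822653])@X
m1=vision.camera_model("wrist");m1["T"]=np.load("w1T.npy")
for f,m,roi in(("w2",m2,(235,120,90,180)),("w1",m1,(255,120,55,120))):
  a=cv2.imread(f"pics/{f}.png");x,y,w,h=roi
  d=(a.max(2)<125).astype(np.uint8);k=np.zeros_like(d);k[y:y+h,x:x+w]=d[y:y+h,x:x+w]
  n,l,st,c=cv2.connectedComponentsWithStats(k)
  for i in range(1,n):
    s=st[i]
    if s[4]>25:
      A=hit(m,(s[0],s[1]),.035,1)[:2];B=hit(m,(s[0]+s[2],s[1]+s[3]),.035,1)[:2]
      print(f,s,A.round(4),B.round(4),((A+B)/2).round(4))
E
```

```text
w2 [255 128  54  12 600] [ 0.5154 -0.1378] [ 0.4815 -0.1302] [ 0.4985 -0.134 ]
w2 [242 148  14  25 305] [ 0.5238 -0.1252] [ 0.5151 -0.109 ] [ 0.5195 -0.1171]
w2 [308 148  14  25 293] [ 0.4821 -0.1252] [ 0.4728 -0.1091] [ 0.4775 -0.1171]
w2 [268 196  24   5  49] [ 0.5076 -0.0938] [ 0.4919 -0.0904] [ 0.4997 -0.0921]
w2 [263 251  37   2  72] [ 0.5115 -0.0547] [ 0.486  -0.0533] [ 0.4988 -0.054 ]
w2 [245 253  13  29 269] [ 0.5241 -0.0531] [ 0.5157 -0.0301] [ 0.5199 -0.0416]
w2 [305 254  13  29 264] [ 0.4825 -0.0525] [ 0.4725 -0.0293] [ 0.4775 -0.0409]
w2 [259 278  45  22 766] [ 0.5149 -0.0334] [ 0.4822 -0.0147] [ 0.4985 -0.0241]
w1 [268 128  31   5 152] [ 0.4835 -0.0162] [ 0.5165 -0.0218] [ 0.5   -0.019]
w1 [260 140   7  13  85] [ 0.4747 -0.029 ] [ 0.4821 -0.0432] [ 0.4784 -0.0361]
w1 [300 140   7  13  78] [ 0.5176 -0.0293] [ 0.5252 -0.0434] [ 0.5214 -0.0364]
w1 [261 207   7  16  78] [ 0.4743 -0.1038] [ 0.4818 -0.1228] [ 0.478  -0.1133]
w1 [299 207   6  16  76] [ 0.5169 -0.1041] [ 0.5239 -0.123 ] [ 0.5204 -0.1135]
w1 [269 224  28  11 303] [ 0.4829 -0.124 ] [ 0.5149 -0.1376] [ 0.4989 -0.1308]
```

Request:
arm_command(gripper=[2.6,2.6,2.6,2.6,2.6], slide=[[-0.63,0.12,3],[-0.63,0.12,6],[-0.63,0.12,9],[-0.63,0.12,9.8],[-0.63,0.12,9.8]], turn=[[0,0,0.1],[0,0,0.1],[0,0,0.1],[0,0,0.1],[0,0,0.1]])

```text
clock: 9.75
position: [0.4994, -0.0785, 0.0481]
tool_rot: [-3.141, -0.003, 1.571]
force: [-0.1, -0.8, 0.4]
grip_width: 0.0299
```

```bash
python3 - <<'E'
from h import *
s=bot.observe();print(s['clock'],s['position'],s['tool_rot'],s['grip_width'],s['force'],s['qpos'])
m=vision.camera_model("wrist");a=vision.grab_frame("wrist");cv2.imwrite("pics/w4.png",a);np.save("w4T.npy",m["T"])
E
```

```text
9.75 [ 0.49936137 -0.07851363  0.04807075] [-3.14107269e+00 -2.85881927e-03  1.57099485e+00] 0.02992693252130068 [-0.11465984 -0.83343661  0.42184106] [ 0.00944375  0.62621686  0.04169044  2.04320801 -0.05976248  0.47394961
  0.09663428]
```

View pics/w4.png

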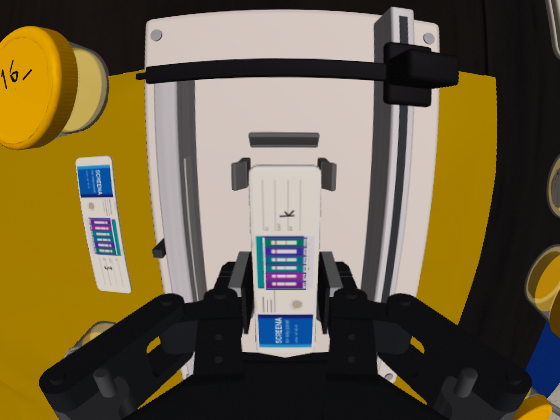

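The cassette is turned, with its panel at the −y end. It is centred between the guides (cassette 249–321, guide middle 284.5). I'll check its fit along the cradle against the far stop.

```bash
python3 - <<'E'
from h import *
m=vision.camera_model("wrist");m["T"]=np.load("w4T.npy")
print("cam",m["T"][:3,3])
for n,p,z in(("stop outer",(284,132.5),.035),("stop inner",(284,140),.035),("stop lower",(284,147),.029),("guideL",(241,158),.035),("guideL",(241,190),.035),("guideR",(328,158),.035),("cend",(285,166.5),.0585),("L",(249,220),.0585),("R",(321.5,220),.0585),("pend",(285,348),.0585),("tab",(160,245),.046),("tip",(138,75),.05),("finN",(458,69),.079)):print(n,hit(m,p,z,1).round(4))
E
```

```text
cam [ 0.49998059 -0.00689985  0.19049084]
stop outer [ 0.4995 -0.0146  0.035 ]
stop inner [ 0.4995 -0.0182  0.035 ]
stop lower [ 0.4995 -0.0222  0.029 ]
guideL [ 0.4787 -0.0268  0.035 ]
guideL [ 0.4783 -0.0427  0.035 ]
guideR [ 0.5207 -0.0268  0.035 ]
cend [ 0.5    -0.0274  0.0585]
L [ 0.4846 -0.0505  0.0585]
R [ 0.5157 -0.0505  0.0585]
pend [ 0.5001 -0.1209  0.0585]
tab [ 0.4367 -0.0683  0.046 ]
tip [0.4333 0.0152 0.05  ]
finN [0.564  0.0145 0.079 ]
```

Request:
arm_command(gripper=[2.6,2.6,2.6,2.6,2.6], slide=[[0.1,-0.04,0.8],[0.1,-0.04,1.6],[0.1,-0.04,2.4],[0.1,-0.04,3.0],[0.1,-0.04,3.0]], turn=[[0,0,0],[0,0,0],[0,0,0],[0,0,0],[0,0,0]])

```text
clock: 10.42
position: [0.4988, -0.0774, 0.0175]
tool_rot: [-3.141, -0.003, 1.572]
force: [0.2, 0.1, -0.0]
grip_width: 0.0302
```

Request:
arm_command(gripper=[2.6,2.6,2.6], slide=[[0,0,0.06],[0,0,0.06],[0,0,0.06]], turn=[[0,0,0],[0,0,0],[0,0,0]])

```text
clock: 10.8
position: [0.4992, -0.0774, 0.0176]
tool_rot: [3.141, -0.003, 1.572]
force: [0.9, 0.2, 0.9]
grip_width: 0.03
```

Request:
arm_command(gripper=[3.6,4.4,5.2,5.2,5.2], slide=[[0,0,0],[0,0,0],[0,0,0],[0,0,0],[0,0,0]], turn=[[0,0,0],[0,0,0],[0,0,0],[0,0,0],[0,0,0]])

```text
clock: 11.42
position: [0.4992, -0.0774, 0.0175]
tool_rot: [3.141, -0.003, 1.572]
force: [0.5, -0.7, 0.0]
grip_width: 0.0516
```

Request:
arm_command(gripper=[5.2,5.2,5.2,5.2,5.2], slide=[[0,0,-2],[0,0,-5],[0,0,-10],[0,0,-15],[0,0,-16]], turn=[[0,0,0],[0,0,0],[0,0,0],[0,0,0],[0,0,0]])

```text
clock: 12.05
position: [0.5003, -0.078, 0.1804]
tool_rot: [3.137, -0.003, 1.572]
force: [-0.7, 0.3, 0.0]
grip_width: 0.0524
```

```bash
python3 - <<'E'
from h import *
s=bot.observe();print(s['clock'],s['position'],s['tool_rot'],s['grip_width'],s['force'],s['qpos'])
m=vision.camera_model("wrist");a=vision.grab_frame("wrist");cv2.imwrite("pics/w5.png",a);np.save("w5T.npy",m["T"])
E
```

```text
12.05 [ 0.5002883  -0.07803696  0.18041471] [ 3.13674949e+00 -2.70849663e-03  1.57163306e+00] 0.05235135091456202 [-0.69558848  0.31817732  0.04860285] [-0.01645559  0.40139736  0.07239168  1.96701573 -0.04485106  0.76992376
  0.08310215]
```

View pics/w5.png

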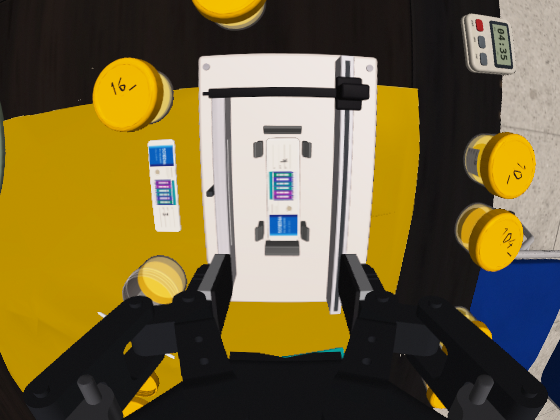

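The cassette is seated and released at (283,190), panel end at −y, with the guides symmetric around it. Next the cursor. I'll go above the fin with yaw 180°, so the wrist camera can see both the point and the tab.

Request:
arm_command(gripper=[5.2,5.2,5.2,5.2,5.2], slide=[[3,1.5,0],[6,3,2],[9.3,5.4,4],[9.3,5.4,5],[9.3,5.4,5]], turn=[[0,0,-10],[0,0,-20],[0,0,-30],[0,0,-40],[0,0,-50]])

```text
clock: 12.72
position: [0.5518, 0.0158, 0.1253]
tool_rot: [3.141, -0.005, 2.451]
force: [-0.6, -0.8, -0.6]
grip_width: 0.0523
```

Request:
arm_command(gripper=[5.2,5.2,5.2,5.2,5.2], slide=[[0,0,0],[0,0,0],[0,0,0],[0,0,0],[0,0,0]], turn=[[0,0,-10],[0,0,-20],[0,0,-30],[0,0,-40],[0,0,-40]])

```text
clock: 13.35
position: [0.5524, 0.0152, 0.1265]
tool_rot: [3.138, -0.002, 3.141]
force: [-0.4, -0.2, 0.3]
grip_width: 0.052
```

```bash
python3 - <<'E'
from h import *
s=bot.observe();print(s['clock'],s['position'],s['tool_rot'],s['grip_width'],s['force'],s['qpos'])
m=vision.camera_model("wrist");a=vision.grab_frame("wrist");cv2.imwrite("pics/w6.png",a);np.save("w6T.npy",m["T"])
for n,p in(("fin",(.554,.0148,.079)),("tip",(.432,.0148,.05)),("tab",(.4345,-.072,.046))):print(n,proj(m,p,1))
E
```

```text
13.35 [0.55236437 0.01522939 0.12650628] [ 3.13790935e+00 -1.66579238e-03  3.14149011e+00] 0.0520031123050175 [-0.40969891 -0.20312966  0.25491783] [ 0.1198096   0.56382613 -0.34742344  1.87003494  0.26329664  0.75366424
  1.19922842]
fin (np.float64(284.576236860205), np.float64(235.64441228518663))
tip (np.float64(284.5408176051259), np.float64(44.60308993527906))
tab (np.float64(161.20372709070247), np.float64(56.62139456072032))
```

View pics/w6.png

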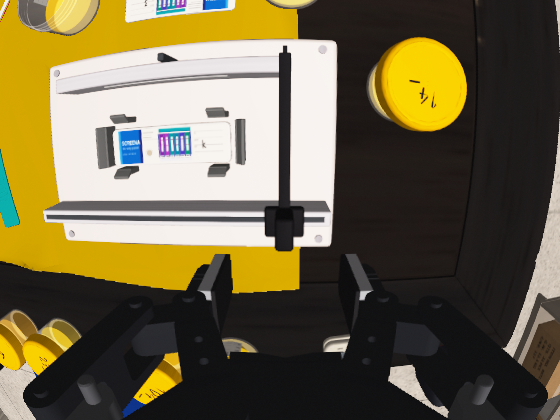

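The view shows the fin at (285,240), the point at (285,46) and the tab near (160,56), all close to the predicted pixels. I'll lower astride the fin and grip it.

Request:
arm_command(gripper=[5.2,5.2,5.2,5.2], slide=[[-0.16,0,2],[-0.16,0,4.5],[-0.16,0,6.4],[-0.16,0,6.4]], turn=[[0,0,0],[0,0,0],[0,0,0],[0,0,0]])

```text
clock: 13.9
position: [0.5538, 0.0156, 0.0624]
tool_rot: [3.139, -0.002, 3.141]
force: [-0.4, -0.1, 0.3]
grip_width: 0.0518
```

Request:
arm_command(gripper=[0.8,0.8,0.8,0.8,0.8], slide=[[0,0,0],[0,0,0],[0,0,0],[0,0,0],[0,0,0]], turn=[[0,0,0],[0,0,0],[0,0,0],[0,0,0],[0,0,0]], force=20)

```text
clock: 14.52
position: [0.5551, 0.0155, 0.0645]
tool_rot: [3.139, 0.001, -3.141]
force: [-1.8, -0.2, 5.3]
grip_width: 0.0113
```

Request:
arm_command(gripper=[0.8,0.8,0.8,0.8,0.8], slide=[[0,-1.5,-0.15],[0,-3.5,-0.15],[0,-5.5,-0.15],[0,-7.2,-0.15],[0,-8.2,-0.15]], turn=[[0,0,0],[0,0,0],[0,0,0],[0,0,0],[0,0,0]])

```text
clock: 15.15
position: [0.5545, -0.0679, 0.065]
tool_rot: [3.139, -0.0, 3.141]
force: [1.3, 1.9, -9.4]
grip_width: 0.0114
```

Request:
arm_command(gripper=[0.8], slide=[[0,0,0]], turn=[[0,0,0]])

```text
clock: 15.28
position: [0.5545, -0.0676, 0.065]
tool_rot: [3.139, -0.0, 3.141]
force: [0.7, -1.1, -9.8]
grip_width: 0.0112
```

```bash
python3 - <<'E'
from h import *
s=bot.observe();print(s['clock'],s['position'],s['tool_rot'],s['grip_width'],s['force'])
m=vision.camera_model("wrist");a=vision.grab_frame("wrist");np.save("w7T.npy",m["T"]);cv2.imwrite("pics/w7full.png",a)
t=vision.grab_frame("top");cv2.imwrite("pics/top2.png",t)
A=cv2.resize(a[0:150,190:390],None,fx=3,fy=3,interpolation=cv2.INTER_CUBIC)
tip=(.432,s['position'][1],.05);print(proj(m,tip,1))
cv2.imwrite("pics/w7.png",A)
E
```

```text
15.275 [ 0.55450496 -0.06759506  0.06498963] [ 3.13922546e+00 -6.83683167e-05  3.14124287e+00] 0.011207306850518644 [ 0.7151128  -1.0618071  -9.77795817]
(np.float64(285.72764935040556), np.float64(13.97731239052851))
```

View pics/w7.png

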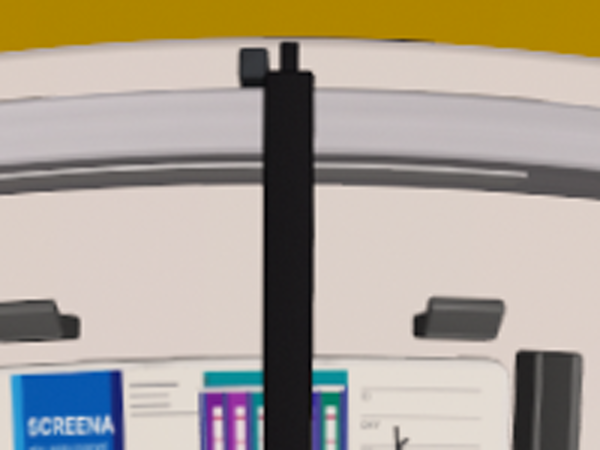

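The crop shows the arm's point at (289,55) and the tab at (254,65), so the tab is still a few mm further toward −y.

```bash
python3 - <<'E'
from h import *
m=vision.camera_model("wrist");m["T"]=np.load("w7T.npy")
for n,p,z in(("tabL",(190+240/3,17),.046),("tabR",(190+268/3,17),.046),("tip",(190+289/3,16),.05),("armR",(190+313/3,26),.052),("armL",(190+264/3,26),.052)):print(n,hit(m,p,z,1).round(4))
E
```

```text
tabL [ 0.4323 -0.0753  0.046 ]
tabR [ 0.4324 -0.0707  0.046 ]
tip [ 0.4331 -0.0673  0.05  ]
armR [ 0.4389 -0.0636  0.052 ]
armL [ 0.4389 -0.0712  0.052 ]
```

Request:
arm_command(gripper=[0.8,0.8,0.8], slide=[[0,-0.57,0.08],[0,-0.57,0.08],[0,-0.57,0.08]], turn=[[0,0,0],[0,0,0],[0,0,0]])

```text
clock: 15.75
position: [0.5545, -0.0722, 0.0648]
tool_rot: [3.139, 0.0, -3.14]
force: [-6.0, -1.8, 7.1]
grip_width: 0.0113
```

Request:
arm_command(gripper=[2,4,4,4,4], slide=[[0,0,0],[0,0,0],[0,0,0],[0,0,0],[0,0,0]], turn=[[0,0,0],[0,0,0],[0,0,0],[0,0,0],[0,0,0]])

```text
clock: 16.38
position: [0.5548, -0.0722, 0.0642]
tool_rot: [3.139, 0.0, -3.141]
force: [0.2, -0.3, -0.8]
grip_width: 0.0397
```

Request:
arm_command(gripper=[4,4,4,4,4], slide=[[0,0,-2],[0,0,-5],[0,0,-8],[0,0,-10],[0,0,-10]], turn=[[0,0,0],[0,0,0],[0,0,0],[0,0,0],[0,0,0]])

```text
clock: 17.0
position: [0.5554, -0.0726, 0.1655]
tool_rot: [3.139, 0.003, -3.141]
force: [-0.4, -0.1, 0.5]
grip_width: 0.0402
```

```bash
python3 - <<'E'
from h import *
s=bot.observe();print(s['clock'],s['position'],s['tool_rot'],s['grip_width'],s['force'])
m=vision.camera_model("wrist");a=vision.grab_frame("wrist");np.save("w8T.npy",m["T"])
u,v=map(int,proj(m,(.47,-.0735,.04),1));x0=max(u-110,0);y0=max(v-90,0);print(x0,y0)
cv2.imwrite("pics/w8.png",cv2.resize(a[y0:y0+190,x0:x0+220],None,fx=3,fy=3,interpolation=cv2.INTER_CUBIC))
E
```

```text
17.0 [ 0.55539326 -0.07263203  0.16545919] [ 3.13906648e+00  2.69527255e-03 -3.14086786e+00] 0.04020211156546386 [-0.35481019 -0.06740792  0.52430175]
174 8
```

View pics/w8.png

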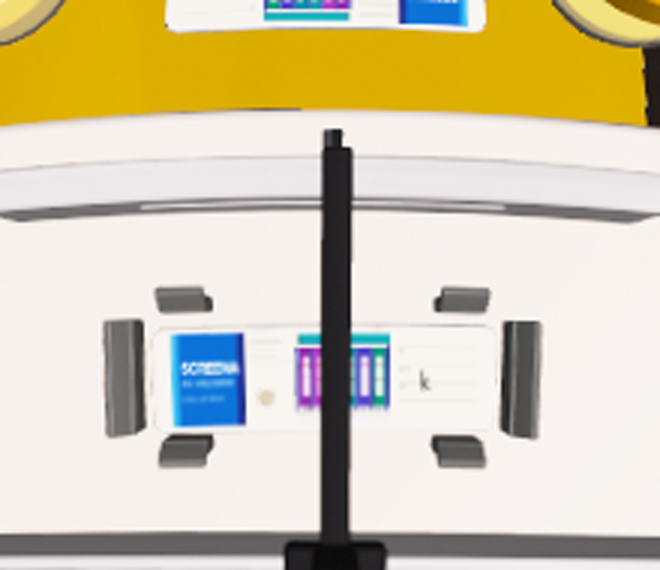

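The point (336,140) sits over the tab (about 323–342). The cassette lies square between the stops and guides, panel end at −y, and the gripper is clear of everything. Handing in.

```bash
python3 -c "
from workcell import job_done;print(job_done())"
```

```text
the job is handed in; nothing more can be done
None
```

I turned the cassette end for end and seated it in the cradle with its panel end away from the cursor's parking end. I then let go of it, slid the cursor to the index tab by its fin, and released it. I handed the job in at about 17 s of the 62 s allowed. No verdict was reported.

**How it went:** I gripped the cassette at yaw −90° and turned it 180° with the gripper 0.145 m above the table. It went back in at yaw +90°, so no regrasp was needed.

**Last checks:**
- **Cassette:** the last wrist picture shows it square between the stops and guides, lying flat by eye. I estimate it is 1–2 mm off centre along the cradle. I did not measure its height or tilt after letting go.
- **Cursor:** the arm's point lies over the tab in the last picture. After the final shift I estimate it is within about 1 mm of the tab, against the 5 mm allowed.
- **Robot:** the gripper finished 0.165 m up, clear of everything, with a wrist force of about 0.5 N.

**What disagreed:**
- **Cradle centre:** my estimates along y ranged from −0.073 m (top camera) to −0.077 m (wrist camera). I aimed for about −0.076 m, which fitted within the slack.
- **Wrist force:** it briefly read about 10–12 N at the cassette grasp and while sliding the cursor, probably from the pads pressing on the base plate and the saddle. No reading came near a limit.

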